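# Jog the plotter's pen over the printed ring and set the origin

### The arm

A 6-joint arm with a two-finger parallel gripper is mounted at the origin on the work surface. World frame = base frame: x ahead of the robot, y to its left, z up, the work surface at z = 0. Lengths are in m, angles in rad, forces in N, time in s.
With the tool pointing down it reaches from about 0.375 to 0.9 m from the base axis. Payload 3.1 kg.
Tool frame: the origin (TCP) lies on the centre line of the jaws, within the pads' length; the fingertips stand 11 mm ahead of it and the grasp point (between the pads) lies 8 mm behind it; x points along the fingers, y is the direction in which the jaws open and shut, and the axes are right-handed (so a half turn about x gives the same grasp; the last joint's range is limited). The gripper opens to 87 mm and grips with 3 to 60 N. Pads are 19 mm wide; open, the fingers measure 117 mm over their backs; the gripper's body (75 mm by 190 mm) begins 51 mm behind the grasp point.
Start: joints at [0.963, 0.527, 1.433, -0, 1.181, -0.178], TCP at [0.26, 0.568, 0.234] pointing down, gripper open.
Joint ranges: [-3.08, 3.08], [-0.75, 2.2], [0.22, 2.44], [-1.43, 4.57], [0, 2.65], [-2.85, 2.85]. Speed limits (rad/s): [2.79, 2.79, 3.14, 3.14, 3.14, 3.14].

### API

Orientations are given as a unit quaternion [x, y, z, w].
In Python, from rig import robot, camera, camera_info gives the robot as it stands.
- The arm moves only by the shell command python3 -m inch 'ROWS' [FORCE]. ROWS is JSON, a list that holds one entry, the list of rows, each a list of 5 numbers: the shift along the tool's x, y, z in cm, then the turn about the tool's x in rad, then the opening, from 0 (shut) to 1 (fully open). A call has 1 to 8 rows; each row shifts and turns the pose as measured when the row begins, along the tool's axes as they then stand; what a row does not reach is not made up. A row lasts 1/12 s, in which the tool goes at most 41.7 mm and 7.16 degrees, less where a joint would pass 70% of its speed; a pose out of reach is approached as far as the arm can. A call with a gripper value outside its range is refused whole. The fingers move at their own pace and stop on an object; FORCE is the grip in N (left out, the last holds). Time passes only in rows, so rows that do not move let the fingers close. It gives the time, the measured TCP pose, the force and the opening at its end, in the units of the state.
- robot.get_obs(): the state, without advancing time (a new reading comes with each control period).
- camera(name): name is "side" or "top" or "wrist"; returns the picture (384x512x3 uint8, red, green, blue); there is no depth.
- camera_info(name): a dict with "camera_matrix" (3x3 intrinsics, pixels), "rvec" (rotation vector, rad) and "tvec" (3), from world to camera coordinates, as OpenCV has them. Camera axes: x right, y down, z forward; pixel columns grow to the right and rows downward; lengths in m; the calibration is good to about 2 mm. A picture is of the moment at which its call begins: read the wrist's pose just before it. camera_info takes no time and is no camera call; for the wrist camera it gives the pose at the moment of the call.
- robot.hand_in(): hands the job in, once; it reports no verdict.
The state is a dict: "time": time; "q": joint angles; "joint_velocities": joint speeds; "joint_torque": joint torques, N m; "position": TCP position; "tool_rot": TCP orientation; "ft_force": force on the tool from outside, world axes, zero at the start; "moment": the same for the moment, N m; "grip_width": finger opening in m.
Only numpy, scipy, OpenCV 4.12 (cv2) and the standard library are available. Lean on these libraries where they do the work, as an engineer would, in place of code of your own. Each camera call takes 0.05 s, during which the arm holds its last target. There are 200 camera calls.

### The job

On the flatbed pen plotter, hold the jog stick over to the side where the card with the printed ring lies until the pen stands over that ring, then let the stick spring back to its centre. With the plotter at rest, press the round origin key fully down to set the drawing's origin there, and let the key come up again. Never push the gantry by hand, set the origin outside the ring or press the square start key, and do not shove the desk's other things about.

Things in the scene. Friction and masses are not known exactly. Their poses are not given: they have to be found in the camera images.
- plotter: Desktop flatbed pen plotter, white and grey, 250 mm deep (its x), 500 mm long (its y), fixed to the table; origin on the table under its middle, +x to its back, +y to its left, z up. The bed (face 48 mm up) is its left 400 mm; the control panel (top 58 mm up) is its right 100 mm. The panel carries the jog stick at (15, -200) mm and, nearer the front, the two keys. An aluminium gantry bridges the bed front to back (beam top 103 mm up) and runs along y.
- stick_knob (a point): Middle of the jog stick's black knob (23 mm diameter, from 34 to 61 mm above the pivot, this point 49 mm above it). Knob top 119 mm above the table. Below the knob is a 10 mm steel shaft in a rubber boot. The pivot lies on the panel's top, 58 mm above the table. The stick tilts only along the plotter's y.
- jog_stick (a joint): Tilt of the stick, rad: 0 upright, positive to the plotter's left (+y), stops at 0.42 either way. Spring 0.8 N m/rad (5 N at the knob at 0.3 rad); let go, it centres. Tilted, it runs the gantry to the same side: still up to 0.06 rad, about 6 mm/s at 0.16, 16 at 0.27, 20 at 0.32, 27 at 0.42. As the stick is let back the gantry runs on 2 to 9 mm, more from a larger tilt, and stops by itself.
- gantry: The moving gantry, 282 mm along x, 36 mm wide beam, carrying the pen on its left face; origin 30 mm above the table, below the beam's middle line. It runs along the plotter's y only. The pen's line is 34 mm to the left of the beam's middle.
- pen_tip (a point): Point of the upright pen (11 mm diameter, 92 mm long, bare aluminium with a black band) clamped on the gantry's left face; the point hangs about 3 mm above the card. Running the gantry carries it along a line that passes over the ring's centre.
- ring (a point): Centre of the black printed ring (25 mm outside, 20 mm inside diameter, with a 50 mm cross-hair) on the marked card, 49 mm above the table. The card is 148 mm (x) by 105 mm (y), held flat on the bed by two steel strips; it lies on either the left or the right half of the bed. The other card has flowers only. The ring starts 50 to 140 mm from the pen.
- origin_key_top (a point): Top centre of the round white origin key (24 mm diameter) on the panel, at (-82, -174) mm of the plotter: the left one of the two keys. It stands 80 mm above the table.
- origin_key (a joint): How far the round origin key is pressed, m: 0 up, 0.006 fully down (about 4 N). It springs up when let go.
- start_key_top (a point): Top centre of the square white start key (24 mm), 52 mm to the right of the round key, 76 mm above the table. Not to be pressed.
- start_key (a joint): How far the square start key is pressed, m: 0 up, 0.006 down.
- eraser: White eraser 22 x 44 x 13 mm lying at the back of the control panel, behind the stick.
- tape_roll: Roll of paper tape, 62 mm diameter, 18 mm high, lying on the table right of the panel.
- marker: Grey marker, 115 mm long, lying right of the panel.
- dish: White ceramic dish, 90 mm diameter, on the table right of the panel.
- brush: Paint brush, 180 mm, lying on the right.
- scissors: Scissors, 140 mm, lying left of the plotter.
- ink_jar: Glass ink jar, 54 mm diameter, 60 mm high, left of the plotter.

How it is judged:
On the way, in this order (a step that is already met when the one before it is completed fails the run):
1. the jog stick is tilted to one side and held ((value of joint jog_stick above 0.09 rad or value of joint jog_stick below -0.09 rad)), for 0.4 s.
2. the pen stands over the ring, at rest, and the stick has been let back to its centre (horizontal distance between pen_tip and ring below 0.0095 m and value of joint jog_stick between -0.05 and 0.05 rad and linear speed of gantry below 0.003 m/s), for 0.2 s.
3. the round origin key is pressed fully down with the pen over the ring (value of joint origin_key above 0.0045 m and horizontal distance between pen_tip and ring below 0.0095 m), for 0.1 s.
At the end, for the whole second after the job is handed in: The pen point stands above the inside of the ring (within 9.5 mm of its centre, seen from above), the plotter at rest, the stick back at its centre (within 0.05 rad), both keys up (all of step 2 and value of joint each of origin_key, start_key below 0.001 m); the robot touches nothing.
It fails at once if the gantry is pushed by the robot (contact force between any of the fingers, the arm and gantry above 1 N).
It fails at once if the origin key is pressed while the pen is outside the ring (value of joint origin_key above 0.004 m and horizontal distance between pen_tip and ring above 0.011 m).
It fails at once if the square start key is pressed (value of joint start_key above 0.003 m).
It fails at once if a bystander is shoved more than 30 mm (distance of any of eraser, tape_roll, marker, dish, brush, scissors, ink_jar from where it was at the start of the episode above 0.03 m).
It also fails if it takes over 54 s, if anything falls off the work surface, if the arm or the gripper's body presses on something with over 40 N, if the wrist force passes 120 N, or if a joint passes its speed limit or range.

## Working session

There is one attempt and no reset: what is moved stays moved. The work goes in short steps, Python scripts to look and compute and a shell command to move; the robot and the scene stay as the last step left them, time stands still between calls to the robot, and variables do not carry over. Pictures are saved under pics/ and viewed, about 8 in all and at most 12, crops included, and the job is handed in when it is done.

```bash
mkdir -p pics; ls; python3 - <<'E'
from rig import robot,camera,camera_info
import cv2,numpy as np
o=robot.get_obs();print({k:np.round(v,3) for k,v in o.items()})
for n in("top","side"):
    i=camera_info(n);print(n,i)
    cv2.imwrite(f"pics/{n}0.png",camera(n)[:,:,::-1])
E
```

```text
pics
{'time': np.float64(0.0), 'q': array([ 0.962,  0.528,  1.434, -0.   ,  1.181, -0.178]), 'joint_velocities': array([-0.002, -0.002, -0.   ,  0.001,  0.001, -0.   ]), 'joint_torque': array([-1.0000e-03, -4.4005e+01, -1.7659e+01,  6.3000e-02,  5.8000e-02,
       -0.0000e+00]), 'position': array([0.26 , 0.568, 0.233]), 'tool_rot': array([ 0.15 ,  0.691, -0.151,  0.691]), 'ft_force': array([-0.321,  0.8  , -0.284]), 'moment': array([ 0.05 ,  0.02 , -0.014]), 'grip_width': np.float64(0.087)}
top {'camera_matrix': array([[362.98569544,   0.        , 252.90578468],
       [  0.        , 362.98569544, 192.90919374],
       [  0.        ,   0.        ,   1.        ]]), 'rvec': array([ 2.11765259, -2.13564231,  0.2005514 ]), 'tvec': array([0.07492221, 0.55398585, 1.14576047])}
side {'camera_matrix': array([[391.94339483,   0.        , 256.4134812 ],
       [  0.        , 391.94339483, 187.61234333],
       [  0.        ,   0.        ,   1.        ]]), 'rvec': array([ 2.02061611, -0.54955779,  0.31061973]), 'tvec': array([-0.46084855,  0.25786611,  0.73204006])}
```

View pics/top0.png

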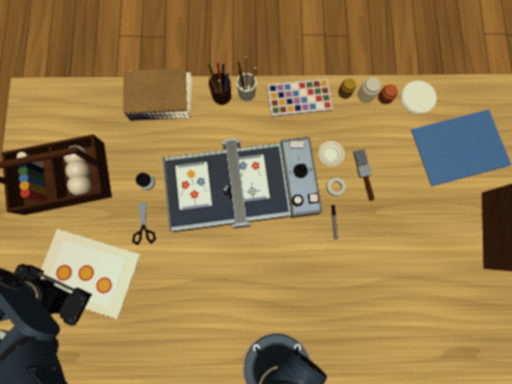

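View pics/side0.png

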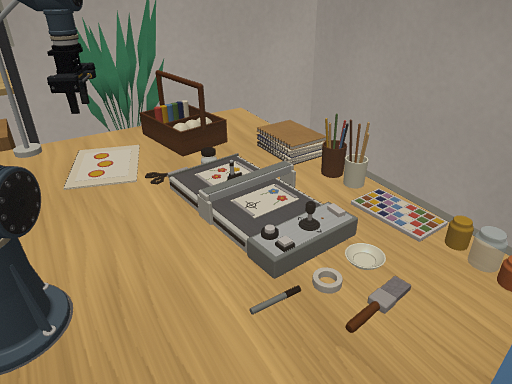

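The top view shows the plotter at about (165–320, 140–230), the gantry at column ~235, the stick at (300,171) and the keys near (297,200) and (312,198). The side view shows a ring with a cross-hair at (252,205), on the panel (right) side of the gantry. I'll zoom in to get plotter, ring and pen positions.

```bash
python3 - <<'E'
import cv2,numpy as np
a=cv2.imread("pics/top0.png")[130:240,155:335]; b=cv2.imread("pics/side0.png")[140:280,155:365]
a=cv2.resize(a,None,fx=4.4,fy=4.4,interpolation=cv2.INTER_CUBIC);cv2.imwrite("pics/topz.png",a)
b=cv2.resize(b,None,fx=3.8,fy=3.8,interpolation=cv2.INTER_CUBIC);cv2.imwrite("pics/sidez.png",b)
E
```

```text
(no output)
```

View pics/topz.png

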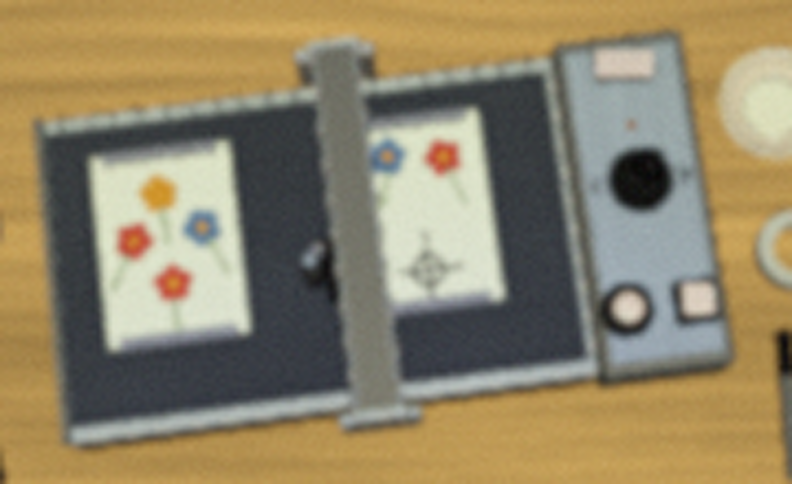

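View pics/sidez.png

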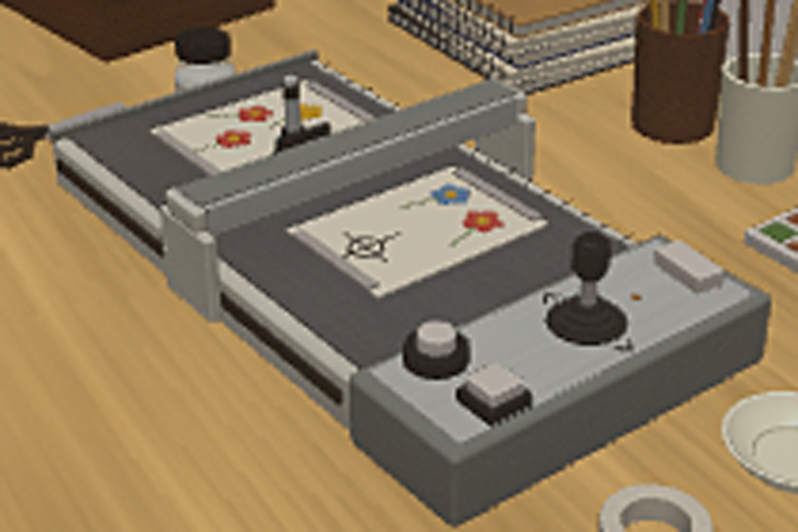

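Ring on the right half: zoom-top (430,270), zoom-side (366,247). Keys: round at zoom-top (628,308), side (437,336). Square at (698,298) and (498,382). Pen: visible only as its upper end, left of the beam at zoom-top (316,250). Next I fit the plotter's pose.

```bash
cat > h.py <<'E'
import numpy as np,cv2
from rig import robot,camera,camera_info
def ray(n,uv,z,info=None):
    i=info or camera_info(n);R=cv2.Rodrigues(np.array(i["rvec"]))[0];t=np.array(i["tvec"]).ravel()
    c=-R.T@t;d=R.T@np.linalg.inv(i["camera_matrix"])@np.array([*uv,1.]);return (c+d*(z-c[2])/d[2])[:2]
T=lambda u,v:(155-.39+u/4.4,130-.39+v/4.4)
S=lambda u,v:(155-.37+u/3.8,140-.37+v/3.8)
E
python3 - <<'E'
from h import *
P=[("top",T(628,308),.080,(-.082,-.174)),("top",T(698,298),.076,(-.082,-.226)),("side",S(437,329),.080,(-.082,-.174)),("side",S(498,380),.076,(-.082,-.226)),
("top",T(556,45),.058,(.125,-.150)),("top",T(680,34),.058,(.125,-.25)),("top",T(730,358),.058,(-.125,-.25)),("side",S(458,446),.058,(-.125,-.25))]
W=np.array([ray(n,p,z) for n,p,z,_ in P]);L=np.array([l for *_,l in P])
wc,lc=W.mean(0),L.mean(0);H=(L-lc).T@(W-wc)
th=np.arctan2(H[0,1]-H[1,0],H[0,0]+H[1,1]);R=np.array([[np.cos(th),-np.sin(th)],[np.sin(th),np.cos(th)]])
o=wc-R@lc;print("pose",o,th);print("res mm",(1e3*(W-(L@R.T+o))).round(1))
loc=lambda w:(1e3*R.T@(w-o)).round(1)
print("ring",loc(ray("top",T(430,270),.049)),loc(ray("side",S(366,247),.049)))
print("beam edges top",[loc(ray("top",T(*p),.103)) for p in((320,60),(358,60),(352,400),(397,400))])
print("beam side top", [loc(ray("side",S(*p),.103)) for p in((178,195),(208,208),(492,85),(526,98))])
print("pen top", loc(ray("top",T(320,248),.144)),loc(ray("side",S(291,80),.144)))
print("knobtop",loc(ray("top",T(641,175),.119)),loc(ray("side",S(592,237),.119)))
for l,n in(((.015,-.2),"stick"),((-.082,-.174),"origin")):print(n,R@np.array(l)+o)
np.savez("pose.npz",o=o,R=R)
E
```

```text
pose [0.59146357 0.11145253] 0.1039573401071317
res mm [[-1.8 -1.8]
 [ 0.5 -2.1]
 [-1.7 -1. ]
 [-1.  -4. ]
 [ 3.1 -1.2]
 [ 0.8  3. ]
 [-1.3  1.3]
 [ 1.3  5.8]]
ring [-33.9 -36.1] [-35.3 -34.3]
beam edges top [array([121. ,  27.9]), array([1.179e+02, 1.000e-01]), array([-130.9,   30.4]), array([-134.4,   -1.2])]
beam side top [array([-145.5,   18.9]), array([-138.5,   -7.4]), array([121.5,  24. ]), array([127.2,  -7.8])]
pen top [-28.   40.1] [-38.6  47. ]
knobtop [   4.6 -192.1] [  13.2 -198.9]
stick [ 0.62713663 -0.08591118]
origin [ 0.52796227 -0.07011726]
```

Ring is at plotter (-34,-35) mm and the pen at roughly y ≈ +44, so the gantry has to run about 80 mm to the right. Next I work out the tool axes and the approach.

```bash
cat >> h.py <<'E'
from scipy.spatial.transform import Rotation as Ro
D=np.load("pose.npz");o,RP=D["o"],D["R"]
def plan(l,z,yaw=None):
    """shift in tool axes cm to plotter-local (mm) at TCP height z, and angle of tool y in plotter frame"""
    s=robot.get_obs();A=Ro.from_quat(s["tool_rot"]).as_matrix();g=np.r_[RP@(np.array(l)/1e3)+o,z]
    py=RP.T@A[:2,1]
    print("t",round(s["time"],2),"tcp plotter mm",(RP.T@(s["position"][:2]-o)*1e3).round(1),"z",round(s["position"][2]*1e3,1),"F",np.round(s["ft_force"],1),"shift cm",(100*A.T@(g-s["position"])).round(2),"tool y dir deg",np.degrees(np.arctan2(py[1],py[0])).round(1),"grip",round(s["grip_width"],4))
E
python3 - <<'E'
from h import *
A=Ro.from_quat(robot.get_obs()["tool_rot"]).as_matrix();print(A.round(2))
plan((15,-165),.16)
E
```

```text
[[-0.    0.42  0.91]
 [-0.    0.91 -0.42]
 [-1.   -0.   -0.  ]]
t 0.1 tcp plotter mm [-282.3  488.1] z 232.7 F [-0.9  0.1 -0.4] shift cm [  7.32 -41.09  58.83] tool y dir deg 59.4 grip 0.0869
```

```bash
python3 -m inch '[[[0,-2.3,3.3,0.115,0],[0,-1.9,3.5,0.115,0],[0,-1.5,3.7,0.115,0],[0,-1,3.9,0.115,0],[0,-0.6,4,0.115,0],[0,-0.1,4,0.115,0],[0,0.3,4,0.115,0],[0,0.8,3.9,0.115,0]]]' 20; python3 -c "
from h import *
plan((15,-165),.16)"
```

```text
time: 0.77
position: [0.4192, 0.286, 0.2284]
tool_rot: [0.448, 0.548, -0.45, 0.545]
ft_force: [1.4, 0.0, 0.2]
grip_width: 0.0415
t 0.77 tcp plotter mm [-153.2  191.5] z 228.4 F [1.4 0.  0.2] shift cm [ 6.73 13.56 37.04] tool y dir deg 5.2 grip 0.0415
```

```bash
python3 -m inch '[[[0,1.4,3.7,0.09,0],[0,1.7,3.5,0,0],[0,1.7,3.5,0,0],[0,1.7,3.5,0,0],[0,1.7,3.5,0,0],[0,1.7,3.5,0,0],[1,1.7,3.5,0,0],[1,1.7,3.5,0,0]]]'; python3 - <<'E'
from h import *
plan((15,-165),.16)
i=camera_info("wrist");w=camera("wrist");cv2.imwrite("pics/w1.png",w[:,:,::-1])
np.savez("w1.npz",**i)
E
```

```text
time: 1.43
position: [0.5855, 0.0051, 0.207]
tool_rot: [0.475, 0.524, -0.477, 0.521]
ft_force: [0.6, -0.1, -0.1]
grip_width: 0.0007
t 1.43 tcp plotter mm [ -17.  -105.1] z 207.0 F [ 0.6 -0.1 -0.1] shift cm [4.67 3.29 5.96] tool y dir deg -0.6 grip 0.0007
```

View pics/w1.png

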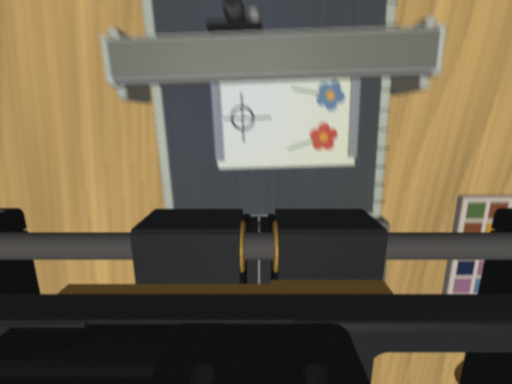

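The wrist view sees the ring at (243,118), the beam across rows ~35–85 and the pen at about (238,15). I take measurements from it.

```bash
python3 - <<'E'
from h import *
i=dict(np.load("w1.npz"));loc=lambda uv,z:(1e3*RP.T@(ray("wrist",uv,z,i)-o)).round(1)
print("ring",loc((243,118),.049))
g=cv2.imread("pics/w1.png")
for c in(200,300,380):print(c,[(r,int(g[r,c].mean())) for r in range(26,96,2)])
for p in((110,40),(440,27),(105,85),(440,70)):print(p,loc(p,.103))
print("pen top",loc((234,0),.144), loc((254,12),.1))
print("panel/bed edge etc", loc((168,205),.05))
E
```

```text
ring [-32.8 -38.3]
200 [(26, 75), (28, 75), (30, 79), (32, 100), (34, 110), (36, 117), (38, 126), (40, 126), (42, 123), (44, 123), (46, 122), (48, 122), (50, 124), (52, 124), (54, 124), (56, 123), (58, 123), (60, 124), (62, 124), (64, 125), (66, 124), (68, 125), (70, 125), (72, 126), (74, 128), (76, 127), (78, 120), (80, 111), (82, 94), (84, 77), (86, 74), (88, 75), (90, 75), (92, 76), (94, 74)]
300 [(26, 79), (28, 96), (30, 105), (32, 115), (34, 121), (36, 126), (38, 121), (40, 121), (42, 121), (44, 121), (46, 122), (48, 122), (50, 122), (52, 122), (54, 122), (56, 122), (58, 122), (60, 123), (62, 123), (64, 123), (66, 124), (68, 123), (70, 128), (72, 131), (74, 122), (76, 116), (78, 139), (80, 162), (82, 186), (84, 207), (86, 201), (88, 186), (90, 187), (92, 190), (94, 207)]
380 [(26, 99), (28, 111), (30, 115), (32, 119), (34, 117), (36, 114), (38, 113), (40, 113), (42, 114), (44, 113), (46, 113), (48, 113), (50, 112), (52, 113), (54, 114), (56, 113), (58, 113), (60, 114), (62, 114), (64, 113), (66, 114), (68, 120), (70, 120), (72, 115), (74, 110), (76, 98), (78, 88), (80, 90), (82, 94), (84, 95), (86, 93), (88, 98), (90, 107), (92, 115), (94, 122)]
(110, 40) [-136.8   24. ]
(440, 27) [130.4  30.5]
(105, 85) [-145.7  -10.6]
(440, 70) [134.9  -1.8]
pen top [-31.5  36.9] [-19.  44.]
panel/bed edge etc [-119.3 -132.3]
```

```bash
python3 -m inch '[[[0,1.1,1.9,0,0],[0,1.1,1.8,0,0],[2,1.1,1.8,0,0],[3,0,0,0,0],[3,0,0,0,0],[2,0,0,0,0],[0,0,0,0,0]]]'; python3 - <<'E'
from h import *
plan((15,-178),.101)
cv2.imwrite("pics/w2.png",np.hstack([camera("wrist"),camera("side")])[:,:,::-1])
E
python3 -c "
import cv2;a=cv2.imread('pics/w2.png');cv2.imwrite('pics/w2s.png',cv2.resize(a,(800,300)))"
```

```text
time: 2.07
position: [0.6314, -0.0635, 0.0995]
tool_rot: [0.478, 0.518, -0.481, 0.521]
ft_force: [-0.7, 0.1, -0.6]
grip_width: 0.0004
t 2.07 tcp plotter mm [  21.6 -178.2] z 99.5 F [-0.7  0.1 -0.6] shift cm [-0.15 -0.66  0.  ] tool y dir deg -1.4 grip 0.0004
```

View pics/w2s.png

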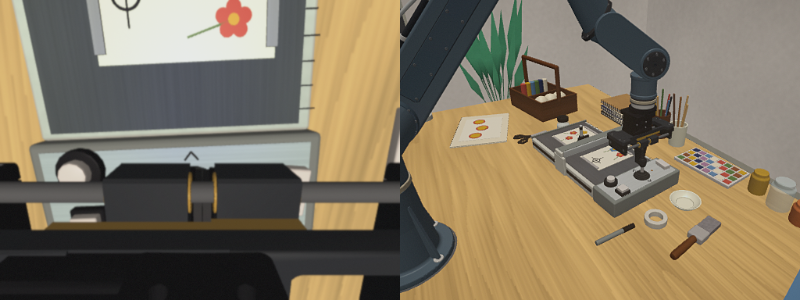

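```bash
python3 -m inch '[[[0,-0.6,0.3,0,0],[0,0,0.4,0,0],[0,0,0.2,0,0]]]'; python3 - <<'E'
from h import *
plan((15,-188),.101)
cv2.imwrite("pics/s3.png",camera("side")[:,:,::-1])
a=cv2.imread("pics/side0.png");b=cv2.imread("pics/s3.png")
c=np.hstack([x[140:280,155:365] for x in(a,b)]);cv2.imwrite("pics/s3z.png",cv2.resize(c,None,fx=1.9,fy=1.9,interpolation=cv2.INTER_CUBIC))
E
```

```text
time: 2.42
position: [0.629, -0.0715, 0.1066]
tool_rot: [0.48, 0.516, -0.479, 0.524]
ft_force: [-0.5, 3.0, -1.4]
grip_width: 0.0002
t 2.42 tcp plotter mm [  18.4 -185.9] z 106.6 F [-0.5  3.  -1.4] shift cm [ 0.56 -0.34  0.22] tool y dir deg -1.3 grip 0.0002
```

View pics/s3z.png

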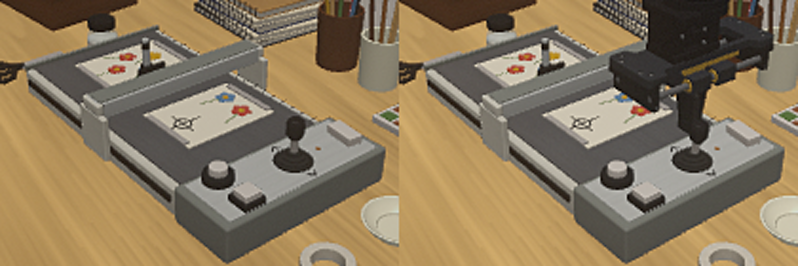

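Force +3 N shows the stick is tilting under the finger. I add a gantry tracker on the side view and push further.

```bash
cat >> h.py <<'E'
def track(img=None):
    f=4;up=lambda a:cv2.resize(a,None,fx=f,fy=f,interpolation=cv2.INTER_CUBIC)
    a=cv2.imread("pics/side0.png");b=camera("side")[:,:,::-1] if img is None else img
    x0,y0,x1,y1=196,184,218,226
    t=up(a)[y0*f:y1*f,x0*f:x1*f];r=cv2.matchTemplate(up(b)[150*f:290*f,180*f:310*f],t,cv2.TM_CCOEFF_NORMED)
    _,s,_,(u,v)=cv2.minMaxLoc(r);u=180+u/f;v=150+v/f;c=np.array([(x1-x0)/2,(y1-y0)/2])
    d=RP.T@(ray("side",np.array([u,v])+c,.08)-ray("side",np.array([x0,y0])+c,.08))*1e3
    print("gantry moved mm",d.round(1),"score",round(s,3),"t",round(robot.get_obs()["time"],2))
E
python3 -m inch '[[[0.5,-0.3,0.4,0,0],[0.2,0,0.3,0,0],[0,0,0.2,0,0]]]'; python3 -c "
from h import *
plan((15,-190),.101);track();track()"
```

```text
time: 2.72
position: [0.6272, -0.0789, 0.1026]
tool_rot: [0.482, 0.516, -0.477, 0.524]
ft_force: [0.7, 5.7, -2.0]
grip_width: 0.0004
t 2.72 tcp plotter mm [  15.7 -193.1] z 102.6 F [ 0.7  5.7 -2. ] shift cm [ 0.16 -0.08 -0.31] tool y dir deg -1.4 grip 0.0004
gantry moved mm [-0.3 -4.1] score 0.97 t 2.77
gantry moved mm [ 0.2 -4.5] score 0.976 t 2.82
```

```bash
python3 -m inch '[[[0,0,0,0,0],[0,0,0,0,0],[0,0,0,0,0],[0,0,0,0,0],[0,0,0,0,0],[0,0,0,0,0]]]'; python3 -c "
from h import *
plan((15,-190),.101);track()"
```

```text
time: 3.32
position: [0.6269, -0.0763, 0.1027]
tool_rot: [0.484, 0.516, -0.476, 0.522]
ft_force: [0.6, 3.5, 0.3]
grip_width: 0.0005
t 3.32 tcp plotter mm [  15.8 -190.4] z 102.7 F [0.6 3.5 0.3] shift cm [ 0.16 -0.08 -0.04] tool y dir deg -1.5 grip 0.0005
gantry moved mm [  0.1 -12.9] score 0.958 t 3.37
```

```bash
python3 -m inch '[[[0,0,0.3,0,0],[0,0,0.2,0,0],[0,0,0.1,0,0],[0,0,0.1,0,0],[0,0,0.1,0,0],[0,0,0.1,0,0],[0,0,0.1,0,0],[0,0,0.1,0,0]]]'; python3 -c "
from h import *
plan((15,-190),.101);track()"
```

```text
time: 4.03
position: [0.6275, -0.0815, 0.1023]
tool_rot: [0.488, 0.519, -0.474, 0.518]
ft_force: [0.2, 7.3, 1.5]
grip_width: 0.0007
t 4.03 tcp plotter mm [  15.9 -195.6] z 102.3 F [0.2 7.3 1.5] shift cm [ 0.14 -0.11 -0.56] tool y dir deg -1.7 grip 0.0007
gantry moved mm [  0.1 -28.3] score 0.94 t 4.08
```

```bash
python3 -m inch '[[[0,0,0.05,0,0],[0,0,0.05,0,0],[0,0,0.05,0,0],[0,0,0.05,0,0],[0,0,0.05,0,0],[0,0,0.05,0,0],[0,0,0.05,0,0],[0,0,0.05,0,0]]]'; python3 -c "
from h import *
plan((15,-190),.101);track()"
```

```text
time: 4.75
position: [0.6274, -0.0797, 0.1027]
tool_rot: [0.491, 0.521, -0.473, 0.514]
ft_force: [-0.1, 5.9, 1.5]
grip_width: 0.0001
t 4.75 tcp plotter mm [  15.9 -193.9] z 102.7 F [-0.1  5.9  1.5] shift cm [ 0.18 -0.1  -0.38] tool y dir deg -1.9 grip 0.0001
gantry moved mm [  0.5 -43.6] score 0.909 t 4.8
```

```bash
python3 -m inch '[[[0,0,0.04,0,0],[0,0,0.04,0,0],[0,0,0.04,0,0],[0,0,0.04,0,0],[0,0,0.04,0,0],[0,0,0.04,0,0]]]'; python3 - <<'E'
from h import *
plan((15,-190),.101);b=camera("side")[:,:,::-1];track(b)
w=camera("wrist")[:,:,::-1];np.savez("w4.npz",**camera_info("wrist"))
cv2.imwrite("pics/s4.png",b);cv2.imwrite("pics/w4.png",w)
cv2.imwrite("pics/c4.png",np.hstack([w[:240,60:440],cv2.resize(b[140:280,155:365],None,fx=240/140,fy=240/140)]))
E
```

```text
time: 5.3
position: [0.6273, -0.0792, 0.1028]
tool_rot: [0.493, 0.522, -0.472, 0.512]
ft_force: [0.6, 4.6, 1.0]
grip_width: 0.0005
t 5.3 tcp plotter mm [  15.9 -193.3] z 102.8 F [0.6 4.6 1. ] shift cm [ 0.19 -0.1  -0.32] tool y dir deg -2.0 grip 0.0005
gantry moved mm [  0.8 -54.5] score 0.911 t 5.35
```

View pics/c4.png

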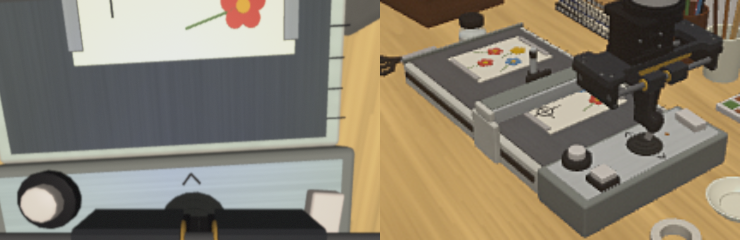

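Gantry has run about 55 mm of ~82; in the side crop the ring at (545,111) is still just clear of the beam. I continue at a slower pace.

```bash
python3 -m inch '[[[0,0,0.05,0,0],[0,0,0.05,0,0],[0,0,0.05,0,0],[0,0,0.05,0,0],[0,0,0.05,0,0],[0,0,0.05,0,0],[0,0,0.05,0,0]]]'; python3 - <<'E'
from h import *
plan((15,-190),.101);track()
cv2.imwrite("pics/t5.png",camera("top")[:,:,::-1])
E
```

```text
time: 5.98
position: [0.6274, -0.0795, 0.1029]
tool_rot: [0.495, 0.523, -0.471, 0.51]
ft_force: [-1.0, 6.3, -0.0]
grip_width: 0.0003
t 5.98 tcp plotter mm [  15.9 -193.6] z 102.9 F [-1.   6.3 -0. ] shift cm [ 0.2  -0.11 -0.35] tool y dir deg -2.1 grip 0.0003
gantry moved mm [  0.7 -68.9] score 0.886 t 6.03
```

```bash
python3 -m inch '[[[0,0,-1.5,0,0],[0,0,-1,0,0],[0,0,0,0,0],[0,0,0,0,0],[0,0,0,0,0],[0,0,0,0,0],[0,0,0,0,0],[0,0,0,0,0]]]'; python3 - <<'E'
from h import *
plan((15,-190),.101);b=camera("side")[:,:,::-1];track(b);track()
t=camera("top")[:,:,::-1]
cv2.imwrite("pics/s6.png",b);cv2.imwrite("pics/t6.png",t)
up=lambda a,h:cv2.resize(a,None,fx=h/a.shape[0],fy=h/a.shape[0],interpolation=cv2.INTER_CUBIC)
cv2.imwrite("pics/c6.png",np.hstack([up(t[130:240,200:330],330),up(b[160:265,210:330],330)]))
E
```

```text
time: 6.75
position: [0.6277, -0.0577, 0.1046]
tool_rot: [0.493, 0.52, -0.471, 0.514]
ft_force: [-0.6, 0.3, -0.1]
grip_width: 0.0006
t 6.75 tcp plotter mm [  18.5 -172. ] z 104.6 F [-0.6  0.3 -0.1] shift cm [ 0.3  -0.29  1.82] tool y dir deg -1.9 grip 0.0006
gantry moved mm [  1.5 -72. ] score 0.877 t 6.8
gantry moved mm [  1.5 -72. ] score 0.877 t 6.85
```

View pics/c6.png

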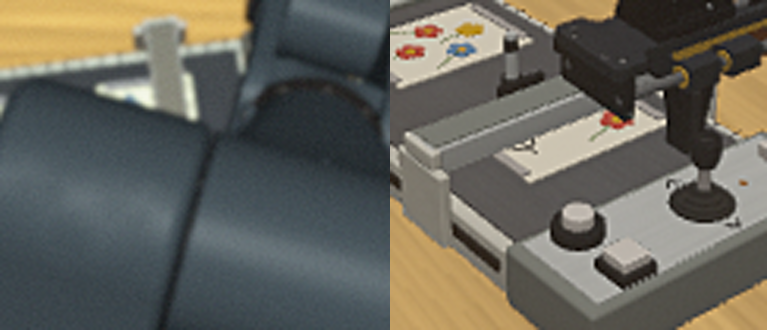

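Gantry at rest at about 72 mm by the tracker. In the side crop most of the ring is behind the beam. I lift the hand for a clear wrist view of the pen and ring, after working out where the camera sits.

```bash
python3 - <<'E'
from h import *
i=camera_info("wrist");R=cv2.Rodrigues(np.array(i["rvec"]))[0];c=-R.T@np.array(i["tvec"]).ravel()
s=robot.get_obs();print("cam plotter",RP.T@(c[:2]-o)*1e3,c[2],"optical axis",RP.T@R[2,:2],R[2,2],"K",i["camera_matrix"][0,0])
for y in(-36,-40):
  g=np.r_[RP@np.array([-.034,y/1e3])+o,.05];print(cv2.projectPoints(g[None],np.array(i["rvec"]),np.array(i["tvec"]),i["camera_matrix"],None)[0])
E
```

```text
cam plotter [  18.5065391  -111.64591749] 0.2582772245118511 optical axis [ 0.00925653 -0.21296099] -0.9770168549962079 K 286.85558074417185
[[[168.77679233  12.36748758]]]
[[[169.38816475  19.1447479 ]]]
```

```bash
python3 -m inch '[[[-4,0,0,0,0],[-4,0,0,0,0],[-4,0,0,0,0],[0,-1.5,-3.5,0,0],[0,-1.5,-3.5,0,0],[0,-1.5,-3.5,0,0],[0,0,0,0,0],[0,0,0,0,0]]]'; python3 - <<'E'
from h import *
plan((-34,-40),.22)
i=camera_info("wrist");w=camera("wrist")[:,:,::-1];np.savez("w7.npz",**i);cv2.imwrite("pics/w7.png",w)
u=cv2.projectPoints(np.r_[RP@np.array([-.034,-.036])+o,.05][None],np.array(i["rvec"]),np.array(i["tvec"]),i["camera_matrix"],None)[0].ravel();print(u)
x,y=(max(0,int(v)-70) for v in u)
cv2.imwrite("pics/w7z.png",cv2.resize(w[y:y+140,x:x+140],(560,560),interpolation=cv2.INTER_CUBIC));print(x,y)
E
```

```text
time: 7.57
position: [0.5735, 0.0407, 0.2303]
tool_rot: [0.494, 0.52, -0.473, 0.512]
ft_force: [-0.4, -0.6, 0.8]
grip_width: 0.0007
t 7.57 tcp plotter mm [-25.2 -68.5] z 230.3 F [-0.4 -0.6  0.8] shift cm [ 1.1  -1.01 -2.78] tool y dir deg -2.3 grip 0.0007
[246.81733813 153.35441476]
176 83
```

View pics/w7z.png

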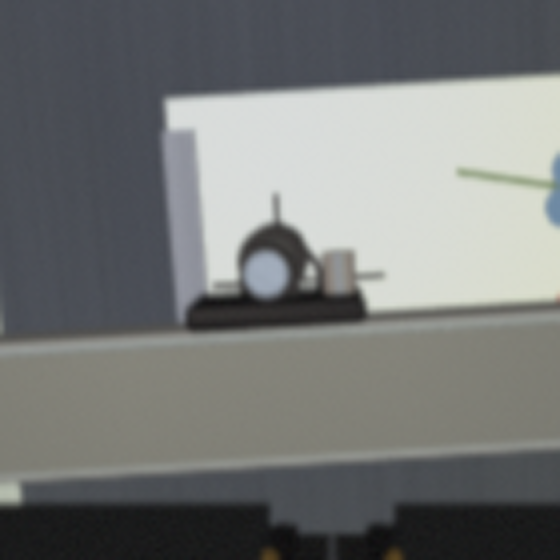

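The wrist crop shows the cross-hair's line from (215,285) to (383,275) with its left end at (276,195), the pen's top disc at (267,273) and the collar over the ring. I compute both positions.

```bash
python3 - <<'E'
from h import *
i=dict(np.load("w7.npz"));Z=lambda u,v:(176-.375+u/4,83-.375+v/4)
loc=lambda p,z:(1e3*RP.T@(ray("wrist",Z(*p),z,i)-o)).round(1)
for n,p,z in(("hair A",(213,285),.049),("hair B",(384,274),.049),("hair left end",(276,195),.049),("pen top .144",(267,273),.144),("beam L",(275,332),.103),("beam R",(275,462),.103),("beam L",(100,340),.103),("beam R",(100,471),.103),("card left",(300,90),.049)):print(n,loc(p,z))
w=cv2.imread("pics/w7.png").mean(2)
for c in (200,245,280):print(c,[(r,int(w[r,c])) for r in range(158,206)])
E
```

```text
hair A [-54.9 -35.8]
hair B [ -5.1 -34.7]
hair left end [-35.3 -11. ]
pen top .144 [-34.9 -26.1]
beam L [-35.5 -43.5]
beam R [-37.1 -76.4]
beam L [-78.5 -43.7]
beam R [-81.2 -76.8]
card left [-27.2  17.6]
200 [(158, 81), (159, 80), (160, 81), (161, 82), (162, 81), (163, 82), (164, 81), (165, 79), (166, 88), (167, 117), (168, 140), (169, 149), (170, 138), (171, 129), (172, 129), (173, 128), (174, 127), (175, 128), (176, 128), (177, 128), (178, 127), (179, 126), (180, 127), (181, 127), (182, 126), (183, 126), (184, 126), (185, 127), (186, 126), (187, 126), (188, 125), (189, 126), (190, 125), (191, 125), (192, 125), (193, 124), (194, 125), (195, 125), (196, 124), (197, 124), (198, 124), (199, 127), (200, 138), (201, 134), (202, 106), (203, 84), (204, 80), (205, 79)]
245 [(158, 37), (159, 40), (160, 46), (161, 48), (162, 43), (163, 39), (164, 70), (165, 120), (166, 144), (167, 138), (168, 130), (169, 129), (170, 128), (171, 129), (172, 128), (173, 128), (174, 127), (175, 127), (176, 127), (177, 127), (178, 128), (179, 127), (180, 127), (181, 127), (182, 126), (183, 125), (184, 127), (185, 125), (186, 126), (187, 126), (188, 125), (189, 125), (190, 124), (191, 125), (192, 125), (193, 125), (194, 124), (195, 125), (196, 128), (197, 138), (198, 138), (199, 112), (200, 87), (201, 80), (202, 79), (203, 80), (204, 78), (205, 80)]
280 [(158, 212), (159, 192), (160, 140), (161, 101), (162, 114), (163, 138), (164, 150), (165, 141), (166, 132), (167, 128), (168, 128), (169, 127), (170, 127), (171, 128), (172, 126), (173, 127), (174, 126), (175, 126), (176, 126), (177, 126), (178, 126), (179, 125), (180, 125), (181, 125), (182, 126), (183, 126), (184, 125), (185, 125), (186, 125), (187, 125), (188, 125), (189, 124), (190, 124), (191, 123), (192, 124), (193, 124), (194, 128), (195, 140), (196, 137), (197, 107), (198, 82), (199, 77), (200, 76), (201, 78), (202, 77), (203, 77), (204, 78), (205, 77)]
```

Pen y ≈ -26 (both from its top and from the beam), ring ≈ -35.5: still about 9.5 mm short. I go back and give a small nudge.

```bash
python3 -m inch '[[[0,1.4,3.4,0,0],[0,1.4,3.4,0,0],[0,1.2,3.4,0,0],[0,0,0,0,0],[4,0,0,0,0],[4,0,0,0,0],[4,0,0,0,0],[0.4,0,0,0,0]]]'; python3 -m inch '[[[0,0,0,0,0]]]';python3 -c "
from h import *
plan((15,-182),.102);track()"
```

```text
time: 8.28
position: [0.6351, -0.0691, 0.1061]
tool_rot: [0.501, 0.51, -0.471, 0.517]
ft_force: [-2.5, 2.3, -0.9]
grip_width: 0.0007
time: 8.37
position: [0.635, -0.0695, 0.1048]
tool_rot: [0.501, 0.511, -0.472, 0.515]
ft_force: [-0.1, 2.6, 1.9]
grip_width: 0.0004
t 8.37 tcp plotter mm [  24.5 -184.5] z 104.8 F [-0.1  2.6  1.9] shift cm [ 0.25 -0.97 -0.2 ] tool y dir deg -2.9 grip 0.0004
gantry moved mm [  1.5 -72. ] score 0.875 t 8.42
```

```bash
python3 -m inch '[[[0.2,-0.5,0.2,0,0],[0.1,-0.3,0.2,0,0],[0,0,0.1,0,0]]]'; python3 -c "
from h import *
plan((15,-182),.102);track()"
```

```text
time: 8.67
position: [0.6283, -0.0743, 0.1041]
tool_rot: [0.503, 0.51, -0.47, 0.516]
ft_force: [-0.5, 2.8, -1.4]
grip_width: 0.0007
t 8.67 tcp plotter mm [  17.3 -188.5] z 104.1 F [-0.5  2.8 -1.4] shift cm [ 0.21 -0.27 -0.64] tool y dir deg -2.9 grip 0.0007
gantry moved mm [  1.3 -74.5] score 0.875 t 8.72
```

```bash
python3 -m inch '[[[0,0,0.1,0,0],[0,0,0.1,0,0],[0,0,0.1,0,0]]]'; python3 -c "
from h import *
plan((15,-182),.102);track()"
```

```text
time: 8.97
position: [0.6271, -0.0761, 0.1053]
tool_rot: [0.503, 0.511, -0.47, 0.515]
ft_force: [0.5, 4.6, -2.1]
grip_width: 0.0006
t 8.97 tcp plotter mm [  16.  -190.2] z 105.3 F [ 0.5  4.6 -2.1] shift cm [ 0.35 -0.16 -0.81] tool y dir deg -2.9 grip 0.0006
gantry moved mm [  1.  -78.1] score 0.866 t 9.02
```

```bash
python3 -m inch '[[[0,0,-1.5,0,0],[0,0,-1,0,0],[0,0,0,0,0],[0,0,0,0,0],[-4,0,0,0,0],[-4,0,0,0,0],[-4,0,0,0,0],[0,0,0,0,0]]]';python3 -m inch '[[[0,-1.4,-3.5,0,0],[0,-1.4,-3.5,0,0],[0,-1.4,-3.5,0,0],[0,-0.5,-2.5,0,0],[0,0,0,0,0],[0,0,0,0,0],[0,0,0,0,0]]]'; python3 - <<'E'
from h import *
plan((-34,-40),.22);track()
i=camera_info("wrist");w=camera("wrist")[:,:,::-1];np.savez("w8.npz",**i);cv2.imwrite("pics/w8.png",w)
u=cv2.projectPoints(np.r_[RP@np.array([-.034,-.036])+o,.05][None],np.array(i["rvec"]),np.array(i["tvec"]),i["camera_matrix"],None)[0].ravel();print(u)
x,y=(max(0,int(v)-70) for v in u)
cv2.imwrite("pics/w8z.png",cv2.resize(w[y:y+140,x:x+140],(560,560),interpolation=cv2.INTER_CUBIC));print(x,y)
E
```

```text
time: 9.68
position: [0.6221, -0.0554, 0.2271]
tool_rot: [0.498, 0.511, -0.472, 0.517]
ft_force: [1.4, -0.0, 0.8]
grip_width: 0.0004
time: 10.27
position: [0.5726, 0.0704, 0.2343]
tool_rot: [0.502, 0.502, -0.47, 0.525]
ft_force: [0.4, -1.0, -0.1]
grip_width: 0.0006
t 10.27 tcp plotter mm [-23.  -38.8] z 234.3 F [ 0.4 -1.  -0.1] shift cm [ 1.37 -1.17  0.18] tool y dir deg -2.8 grip 0.0006
gantry moved mm [  1.5 -78.5] score 0.854 t 10.32
[239.69128429 174.66330659]
169 104
```

View pics/w8z.png

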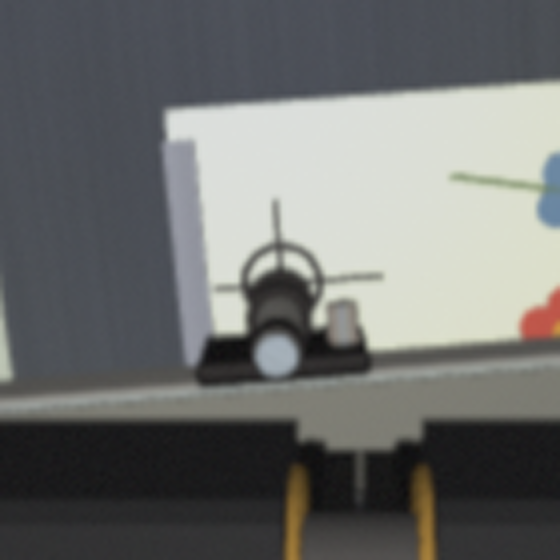

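The ring is fully visible, centred at zoom (284,282), with the pen's lower end near its middle and the pen's top disc at (277,355).

```bash
python3 - <<'E'
from h import *
i=dict(np.load("w8.npz"));Z=lambda u,v:(169-.375+u/4,104-.375+v/4)
loc=lambda p,z:(1e3*RP.T@(ray("wrist",Z(*p),z,i)-o)).round(1)
for n,p,z in(("hair A",(213,289),.049),("hair B",(384,276),.049),("hair left end",(276,199),.049),("ring left",(281,242),.049),("pen top .144",(277,355),.144),("beam L edge",(200,392),.103),("collar top disc far edge",(280,268),.06)):print(n,loc(p,z))
R=cv2.Rodrigues(i["rvec"])[0];
for l in(-34,-35):
  for y in (-32,-35.5): print(y,[(cv2.projectPoints(np.r_[RP@np.array([l,y])/1e3+o,z][None],i["rvec"],i["tvec"],i["camera_matrix"],None)[0].ravel()-(169-.375,104-.375))*4 for z in(.052,.144)])
E
```

```text
hair A [-55.2 -36.4]
hair B [ -4.2 -35.5]
hair left end [-34.8 -10.8]
ring left [-34.2 -23.5]
pen top .144 [-34.7 -34.6]
beam L edge [-56.1 -53.1]
collar top disc far edge [-34.7 -29.4]
-32 [array([283.33585203, 271.99092281]), array([279.63413848, 342.93081692])]
-35.5 [array([284.10225266, 283.68782479]), array([280.68732984, 358.58520538])]
-32 [array([279.93923275, 272.1874613 ]), array([275.01562993, 343.2102655 ])]
-35.5 [array([280.71396417, 283.88536831]), array([276.08421033, 358.86642699])]
```

Pen y ≈ -34.6 to -35.6 against ring ≈ -36, with the x values agreeing: about 1 mm off centre. Now I move to the round key.

```bash
python3 -c "
from h import *
plan((-82,-174),.12)"
```

```text
t 10.37 tcp plotter mm [-22.7 -39.7] z 234.2 F [ 0.3 -0.1  0. ] shift cm [11.02 -5.87 13.79] tool y dir deg -2.9 grip 0.0004
```

```bash
python3 -m inch '[[[0,-1.5,3.4,-0.04,0],[0,-1.5,3.4,0,0],[0,-1.5,3.4,0,0],[0,-1.4,3.4,0,0],[0,0,0,0,0],[3.5,0,0,0,0],[3.5,0,0,0,0],[0,0,0,0,0]]]';python3 - <<'E'
from h import *
plan((-82,-174),.10)
i=camera_info("wrist");w=camera("wrist")[:,:,::-1];s=camera("side")[:,:,::-1]
track(s);cv2.imwrite("pics/c9.png",np.hstack([cv2.resize(w,None,fx=.7,fy=.7),cv2.resize(s[150:284,200:368],None,fx=2,fy=2)]))
E
```

```text
time: 11.03
position: [0.5371, -0.0886, 0.1607]
tool_rot: [0.495, 0.502, -0.461, 0.538]
ft_force: [-0.7, -0.2, -0.8]
grip_width: 0.0006
t 11.03 tcp plotter mm [ -74.8 -193.3] z 160.7 F [-0.7 -0.2 -0.8] shift cm [ 5.99 -1.18 -1.95] tool y dir deg -1.1 grip 0.0006
gantry moved mm [  1.5 -78.5] score 0.854 t 11.13Traceback (most recent call last):
  File "<stdin>", line 4, in <module>
    return _nx.concatenate(arrs, 1, dtype=dtype, casting=casting)
           ~~~~~~~~~~~~~~~^^^^^^^^^^^^^^^^^^^^^^^^^^^^^^^^^^^^^^^
ValueError: all the input array dimensions except for the concatenation axis must match exactly, but along dimension 0, the array at index 0 has size 269 and the array at index 1 has size 268
```

```bash
python3 -m inch '[[[2,-0.6,-1,0,0],[2,-0.5,-0.9,0,0],[0,0,0,0,0],[0,0,0,0,0]]]';python3 - <<'E'
from h import *
plan((-82,-174),.095)
w=camera("wrist")[:,:,::-1];s=camera("side")[:,:,::-1]
track(s);cv2.imwrite("pics/c9.png",np.hstack([cv2.resize(w,(358,268)),cv2.resize(s[150:284,200:368],None,fx=2,fy=2)]))
E
```

```text
time: 11.47
position: [0.5369, -0.0727, 0.1309]
tool_rot: [0.498, 0.495, -0.457, 0.546]
ft_force: [0.2, -0.6, 0.1]
grip_width: 0.0006
t 11.47 tcp plotter mm [ -73.3 -177.5] z 130.9 F [ 0.2 -0.6  0.1] shift cm [ 3.49 -1.2  -0.38] tool y dir deg -1.0 grip 0.0006
gantry moved mm [  1.5 -78.5] score 0.853 t 11.57
```

View pics/c9.png

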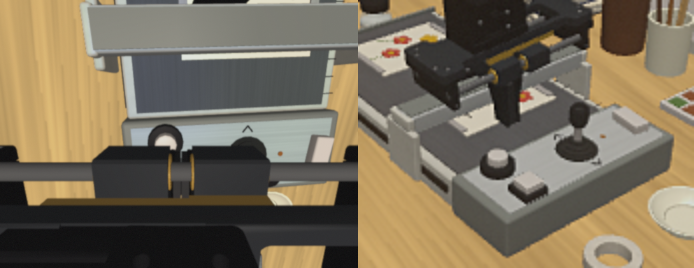

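The fingers stand above and slightly behind the round key (wrist crop (167,140) against the finger centre at column 180), which agrees with the planned -1.2 cm shift. I correct it while descending.

```bash
python3 -m inch '[[[1,-0.6,-0.2,0,0],[1.2,-0.6,-0.2,0,0],[0.8,-0.1,0,0,0],[0,0,0,0,0],[0,0,0,0,0]]]';python3 -c "
from h import *
plan((-82,-174),.091)"
```

```text
time: 11.98
position: [0.534, -0.0734, 0.1074]
tool_rot: [0.5, 0.488, -0.454, 0.552]
ft_force: [-0.6, -0.1, 0.1]
grip_width: 0.0003
t 11.98 tcp plotter mm [ -76.3 -177.9] z 107.4 F [-0.6 -0.1  0.1] shift cm [ 1.56 -0.75 -0.41] tool y dir deg -0.9 grip 0.0003
```

```bash
python3 -m inch '[[[0.4,-0.8,-0.3,0,0],[0.5,-0.4,-0.3,0,0],[0.3,0,0,0,0]]]';python3 -c "
from h import *
plan((-82,-174),.085)"
```

```text
time: 12.23
position: [0.5247, -0.0695, 0.0957]
tool_rot: [0.501, 0.486, -0.454, 0.554]
ft_force: [-0.4, 0.1, 0.4]
grip_width: 0.0006
t 12.23 tcp plotter mm [ -85.1 -173. ] z 95.7 F [-0.4  0.1  0.4] shift cm [1.11 0.19 0.07] tool y dir deg -0.9 grip 0.0006
```

```bash
python3 -m inch '[[[0.4,0.1,0,0,0],[0.4,0,0,0,0],[0.3,0,0,0,0],[0.2,0,0,0,0]]]';python3 -c "
from h import *
plan((-82,-174),.085)"
```

```text
time: 12.57
position: [0.5263, -0.0692, 0.0849]
tool_rot: [0.5, 0.487, -0.454, 0.554]
ft_force: [-9.9, 0.4, 38.7]
grip_width: 0.0004
t 12.57 tcp plotter mm [ -83.6 -172.9] z 84.9 F [-9.9  0.4 38.7] shift cm [0.01 0.16 0.1 ] tool y dir deg -0.9 grip 0.0004
```

```bash
python3 -m inch '[[[0,0,0,0,0],[0,0,0,0,0]]]'; python3 -m inch '[[[0,0,0,0,0]]]'; python3 -c "
from h import *
s=camera('side')[:,:,::-1];track(s);cv2.imwrite('pics/s10.png',s)"
```

```text
time: 12.73
position: [0.5261, -0.0692, 0.087]
tool_rot: [0.5, 0.486, -0.453, 0.555]
ft_force: [-0.8, 0.2, 3.2]
grip_width: 0.0005
time: 12.82
position: [0.5261, -0.0692, 0.0873]
tool_rot: [0.5, 0.486, -0.453, 0.555]
ft_force: [-1.3, -0.0, 3.1]
grip_width: 0.0005
gantry moved mm [  1.6 -76. ] score 0.574 t 12.87
```

The key bottomed (38 N), then eased back to 3 N. I hold it fully down a little longer, more gently, so the press certainly lasts.

```bash
python3 -m inch '[[[0.15,0,0,0,0],[0.12,0,0,0,0],[0.08,0,0,0,0]]]'; python3 -m inch '[[[0.07,0,0,0,0]]]'
```

```text
time: 13.12
position: [0.5262, -0.0692, 0.0855]
tool_rot: [0.5, 0.487, -0.453, 0.555]
ft_force: [-5.9, 1.0, 16.7]
grip_width: -0.0
time: 13.2
position: [0.5262, -0.0692, 0.0856]
tool_rot: [0.5, 0.487, -0.453, 0.555]
ft_force: [-5.1, 0.1, 12.3]
grip_width: 0.0005
```

```bash
python3 -m inch '[[[0.07,0,0,0,0]]]'; python3 -m inch '[[[0.07,0,0,0,0]]]'
```

```text
time: 13.28
position: [0.5262, -0.0692, 0.0857]
tool_rot: [0.5, 0.487, -0.453, 0.555]
ft_force: [-2.5, 1.0, 11.8]
grip_width: 0.0003
time: 13.37
position: [0.5262, -0.0692, 0.0856]
tool_rot: [0.5, 0.487, -0.453, 0.555]
ft_force: [-3.6, 0.3, 12.9]
grip_width: 0.0003
```

```bash
python3 -m inch '[[[-2,0,0,0,0],[-4,0,0,0,0],[-4,0,0,0,0],[-4,0,0,0,0],[-1,0,0,0,0],[0,1.2,-4,0,0],[0,1.2,-4,0,0],[0,1.2,-4,0,0]]]';python3 -m inch '[[[0,0.5,-1,0,0],[0,0,0,0,0],[0,0,0,0,0],[0,0,0,0,0]]]'; python3 - <<'E'
from h import *
plan((-34,-40),.23)
i=camera_info("wrist");w=camera("wrist")[:,:,::-1];s=camera("side")[:,:,::-1];track(s);np.savez("w11.npz",**i);cv2.imwrite("pics/w11.png",w)
u=cv2.projectPoints(np.r_[RP@np.array([-.034,-.036])+o,.05][None],np.array(i["rvec"]),np.array(i["tvec"]),i["camera_matrix"],None)[0].ravel()
x,y=(max(0,int(v)-50) for v in u)
z=cv2.resize(w[y:y+100,x:x+100],(400,400),interpolation=cv2.INTER_CUBIC);b=cv2.resize(s[165:265,240:340],(400,400),interpolation=cv2.INTER_CUBIC);print(x,y)
cv2.imwrite("pics/w11z.png",np.hstack([z,b]))
E
```

```text
time: 14.03
position: [0.5401, 0.0487, 0.2396]
tool_rot: [0.505, 0.48, -0.457, 0.553]
ft_force: [0.7, 1.3, 0.4]
grip_width: 0.0005
time: 14.37
position: [0.5464, 0.0665, 0.2383]
tool_rot: [0.504, 0.482, -0.453, 0.555]
ft_force: [0.8, -0.0, 0.2]
grip_width: 0.0004
t 14.37 tcp plotter mm [-49.5 -40. ] z 238.3 F [ 0.8 -0.   0.2] shift cm [ 1.01  1.44 -0.06] tool y dir deg -1.3 grip 0.0004
gantry moved mm [  1.5 -78.5] score 0.854 t 14.47
201 117
```

Picture limit reached, so I do the last check numerically: keys, stick and bystanders in the side view against the starting picture.

```bash
python3 - <<'E'
from h import *
a=cv2.imread("pics/side0.png").astype(int);s=camera("side")[:,:,::-1];track(s);s=s.astype(int)
for n,(x0,y0,x1,y1) in dict(round_key=(260,222,282,242),square_key=(273,234,298,252),stick=(298,198,324,232),eraser=(326,202,348,217),noise_ref=(380,280,420,300),dish=(342,243,388,271),tape=(310,266,345,294)).items():
    d=np.abs(a-s)[y0:y1,x0:x1].mean(2);print(n,d.mean().round(1),d.max().round(0))
i=camera_info("wrist");w=camera("wrist")[:,:,::-1];
top=cv2.projectPoints(np.array([np.r_[RP@np.array([-34.5,y])/1e3+o,.144] for y in(-30,-35,-40)]),i["rvec"],i["tvec"],i["camera_matrix"],None)[0].reshape(-1,2);print("pen top pred y -30,-35,-40:",top.round(1))
x,y=(int(v)-14 for v in top[1]);h=cv2.cvtColor(w[y:y+28,x:x+28],cv2.COLOR_BGR2GRAY)
m=(h>130).astype(np.uint8);n,l,st,c=cv2.connectedComponentsWithStats(m);print([(c[k].round(1)+(x,y),st[k,4]) for k in range(1,n) if st[k,4]>20])
E
```

```text
gantry moved mm [  1.5 -78.5] score 0.853 t 14.52
round_key 4.8 9.0
square_key 5.6 9.0
stick 5.1 42.0
eraser 6.5 9.0
noise_ref 6.1 9.0
dish 6.9 10.0
tape 6.5 10.0
pen top pred y -30,-35,-40: [[261.5 179.2]
 [261.6 184.8]
 [261.7 190.2]]
[(array([269.6, 174.3]), np.int32(89)), (array([261.4, 184.4]), np.int32(72))]
```

```bash
python3 -c "
from rig import robot
print(robot.hand_in())"
```

```text
the job is handed in; nothing more can be done
None
```

I ran the gantry right with the jog stick until the pen stood over the ring. I then pressed the round origin key down, let it come up, lifted clear and handed in at about 14.5 s. No verdict was reported.

- **Driving to the ring:** the card with the ring lay on the right half. I pushed the stick right with shut fingers. The first run stopped about 9.5 mm short, so I gave it one short nudge.
- **Pen position:** in the wrist camera the pen stands at y of about -34.6 mm and the ring at about -36 mm, roughly 1 mm from its centre. The gantry had not moved after the press.
- **Origin key:** it bottomed twice. The first press peaked at 38.7 N on the wrist, harder than I meant. The second held 12 to 17 N for about 0.25 s.
- **Final state:** at the end the wrist force was near zero, with the fingertips well above everything. In the side view both keys, the eraser, dish and tape looked the same as at the start.

Some checks were weaker or disagreed:

- **Gantry travel:** the side-view tracker gave 78.5 mm, against about 82 mm from my first estimate. I trusted the wrist view.
- **Stick:** a few pixels in the stick's area differed from the starting picture, though the average matched. I put this down to something at the edge of that area and did not look into it.
- **Last picture:** I had used up my 12 pictures, so the final check was by numbers only. It did not cover the marker, brush, scissors or ink jar, which I never went near.

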